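# Snap the wash-station cover onto its two hooks

## Robot

A 6-joint arm with a two-finger parallel gripper is mounted at the origin on the work surface. World frame = base frame: x ahead of the robot, y to its left, z up, the work surface at z = 0. Lengths are in m, angles in rad, forces in N, time in s.
With the tool pointing down it reaches from about 0.375 to 0.925 m from the base axis. Payload 5.7 kg.
Tool frame: the origin (TCP) lies midway between the tips of the shut fingers; the grasp point (between the pads) lies 19 mm behind it; z points along the fingers, y is the direction in which the jaws open and shut (so a half turn about z gives the same grasp; the last joint's range is limited). The gripper opens to 88 mm and grips with 3 to 60 N. Pads are 20 mm wide; open, the fingers measure 115 mm over their backs; the gripper's body (75 mm by 178 mm) begins 61 mm behind the grasp point.
Start: joints at [-1.34, 0.359, 1.51, -0, 1.272, -0.115], TCP at [0.203, -0.564, 0.188] pointing down, gripper open.
Joint ranges: [-2.97, 2.97], [-1.01, 2.36], [0.21, 2.38], [-0.96, 4.11], [0.2, 2.71], [-2.98, 2.98]. Speed limits (rad/s): [2.39, 2.39, 3.14, 3.14, 3.14, 3.14].

## Interface

Orientations are given as [roll, pitch, yaw] about the fixed x, y, z axes, in that order (R = Rz(yaw) Ry(pitch) Rx(roll)).
In Python, from rig import * gives the robot as it stands.
- The arm moves only by the tool jog_arm, never from a script. Its argument "moves" is a list of rows, each a list of 7 numbers: the shift along the world's x, y, z in m, then the turn, a rotation vector about the world's x, y, z in rad, then the finger opening in m, from 0 to 0.0878. In form: [[dx, dy, dz, rx, ry, rz, claw], ...]. A call has exactly 5 rows; each row is the pose to reach, as a shift and turn from the pose commanded when the call began; what a row does not reach only later rows make up. A row lasts 1/8 s, in which the tool goes at most 62.5 mm and 10.7 degrees, less where a joint would pass 70% of its speed; a pose out of reach is approached as far as the arm can. A call with a gripper value outside its range is refused whole. The fingers move at their own pace and stop on an object; the grip force is fixed at half the most. Time passes only in rows, so rows that repeat a pose let the fingers close, or fill a call up. It gives the time, the measured TCP pose, the force and the opening at its end, in the units of the state.
- get_state(): the state, without advancing time (a new reading comes with each control period).
- capture(name): name is "side" or "top"; returns a dict with "color" (480x640x3 uint8, red, green, blue), "range_z" (480x640 float32, m along the optical axis (not along the pixel's ray), 0 where there is no reading), "fov_y" (degrees; the focal length in pixels is half the picture's height over the tangent of half this angle, whatever the lens; pixels are square), "cx", "cy" (the principal point, pixels), "dist" ([k1, k2, p1, p2, k3] as OpenCV has them; the pictures are not rectified), "pose" (4x4, takes a point from camera to world coordinates). Camera axes: x right, y down, z forward; pixel columns grow to the right and rows downward; lengths in m; the calibration is good to about 2 mm. A picture is of the moment at which its call begins.
- close_job(): hands the job in, once; it reports no verdict.
Trained networks look in a picture, given as the dict that the camera call returned (one of the last four; its "shot" number tells which), for a name from the list of things; names that differ only in an ending like _2 or _b are one class to them, and where a whole thing is asked for, a point or a joint stands for the part that bears it (a point fixed in the world has none). Each returns a list of dicts, best first, with "p" (0 to 1); they miss things now and then, are a little off and sometimes report something else, mostly with a low value. They report only what shows in the picture. A call takes as long as a camera call. They do not tell look-alikes from the thing itself.
- search_frame(picture, target): "xyz" ([x, y, z] in m, in the coordinates of the camera as it stood for that picture, good to about 4 mm: the middle of the surface that is visible of it).
- silhouettes(picture, target): "mask" (480x640 bool, what is visible of it).
- place_of(picture, target): "xyz" ([x, y, z] in m, in the coordinates of the camera as it stood for that picture, good to about 4 mm: a listed point, or the origin of a listed thing).
The state is a dict: "time": time; "joints": joint angles; "joint_vel": joint speeds; "joint_efforts": joint torques, N m; "eef_pos": TCP position; "tool_rot": TCP orientation; "contact_force": force on the tool from outside, world axes, zero at the start; "wrist_torque": the same for the moment, N m; "width": finger opening in m.
Only numpy, scipy, OpenCV 4.12 (cv2) and the standard library are available. Lean on these libraries where they do the work, as an engineer would, in place of code of your own. Each camera call takes 0.05 s, during which the arm holds its last target.

## Task

Pick up the oblong cover with the two windows by its grip rib, set it over the two snap hooks of the wash station and press it straight down, firmly but gently, until both hooks have clicked over it and it lies flat on its gasket. Then let go of it and leave everything else where it is.

Things in the scene. Friction and masses are not known exactly. Their poses are not given: they have to be found in the camera images.
- cover_grip (a point): Centre of the grip rib of the loose oblong cover (cream plastic, about 120 g, lying flat on the bench, rib up). Rib: 56 mm long (x), 18 mm wide (y), from 22 mm below this point (the plate's top) to 20 mm above it. The cover's underside is 28 mm below. x along the length of rib and plate, y across, z up. Turned by half a turn it is the same.
- cover: The same oblong cover: plate 124 x 70 mm, 6 mm thick; origin at the centre of the plate's underside, axes as for the rib. Two windows 13 mm (x) by 20 mm (y) go through the plate, centred 45.5 mm from the middle at +x and -x; outside each is a 10 mm rim.
- station: Wash station: beige housing 170 x 96 mm, 38 mm high, fixed; origin at the centre of its underside, x along its length, z up. In it a cream insert 138 x 76 mm with a well of white nozzles, ringed by a dark rubber gasket: the cover's seat. The fitted cover lies with its length along the station's. The moulding cracks if pressed with over 25 N.
- seat_nominal (a point): Point on the station's vertical axis 53 mm above its underside: average height of the gasket's top. The insert is height-adjustable, so the true gasket (hooks with it) stands up to 12 mm higher or lower than this, each time anew and unmeasured: it has to be felt. The gasket gives by 5 mm at most, at 6 N per mm. Axes as the station's.
- hook_a (a joint): Bending (rad) of the snap hook at the station's +x end: 0 straight, grows as its head bends toward the middle, 0.1 just before the click. Stem 4 x 10 mm upright on the x axis, 48.5 mm from the middle. Wedge head: narrow top 31.5 mm above the gasket, barb pointing outward 5 mm past the stem, its flat catch 5 mm above the gasket, to lie over the window's outer rim.
- hook_b (a joint): The same for the hook at the station's -x end. Pressing the cover down bends both hooks over about 22 mm of travel; together they resist with up to 6 to 13 N, then about half of that over the last few mm, and snap back out when the plate's underside is 1 mm into the gasket; the force then drops and rises again, by 6 N per mm, on the gasket.
- round_cover: Bystander: a loose round cover, 92 mm across and 6 mm thick, with a smaller rib (44 x 18 mm, top at 40 mm); no windows. Origin at the centre of its underside.
- dish: Bystander: closed glass dish, 68 mm across, 16 mm high. Origin under its centre.
- jar: Bystander: clear capped jar, 54 mm across, 62 mm high. Origin under its centre.
- reagent: Bystander: small white bottle, 52 mm across, 66 mm high. Origin under its centre.
- tube_rack: Bystander: grey rack 170 x 28 mm with capped tubes up to 92 mm high. Origin under its centre, x along its length.
- tip_box: Bystander: white box of pipette tips 120 x 85 mm, 58 mm high. Origin under its centre.
Not all that is in view belongs to the job. Leave any blue look-alike of the cover alone.

How it is judged:
On the way:
1. the oblong cover is picked up, its rib's centre more than 90 mm above the bench (height (world z) of cover_grip above 0.09 m), for 0.1 s.
At the end, for the whole second after the job is handed in: The oblong cover rests on the station's gasket, rib up, level within 0.04 rad, within 6 mm of the station's middle and 0.12 rad of its length, underside 39 to 66 mm above the station's, both hooks sprung back (under 0.03 rad) and holding it down on the gasket (over 7 N between cover and station) (value of joint each of hook_a, hook_b below 0.03 rad and z of cover in the frame of station between 0.039 and 0.066 m and horizontal distance between cover and station below 0.006 m and angle between the x axis of cover and the x axis of station, either way round below 0.12 rad and angle between cover's own z axis and vertical below 0.04 rad and linear speed of cover below 0.01 m/s and contact force between cover and station above 7 N); the robot touches nothing.
It fails at once if the cover is pressed on the station or its hooks with more than 25 N (contact force between cover and station above 25 N).
It fails at once if a bystander is moved by more than 30 mm (distance of any of round_cover, dish, jar, reagent, tube_rack, tip_box from where it was at the start of the episode above 0.03 m).
It also fails if it takes over 43 s, if anything falls off the work surface, if the arm or the gripper's body presses on something with over 40 N, if the wrist force passes 120 N, or if a joint passes its speed limit or range.

## Working session

There is one attempt and no reset: what is moved stays moved. The work goes in short steps, Python scripts to look and compute and a tool call to move; the robot and the scene stay as the last step left them, time stands still between calls to the robot, and variables do not carry over. Pictures are saved under pics/ and viewed, and the job is handed in when it is done.

Besides the shell and the picture viewer there is one more tool, called after "Call:" as name(argument=value, ...), one argument or row to a line, values as JSON. jog_arm: Moves the arm, as the interface text tells. Its arguments: {"type":"object","properties":{"moves":{"type":"array"}},"required":["moves"]}

```bash
ls; mkdir -p pics
cat > h.py <<'E'
from rig import *
import numpy as np, cv2
def K(c):
    f=240/np.tan(np.radians(c["fov_y"])/2)
    return np.array([[f,0,c["cx"]],[0,f,c["cy"]],[0,0,1]])
def w(c,p): return (np.array(c["pose"])@np.append(p,1))[:3]
def cloud(c):
    k=K(c); v,u=np.mgrid[0:480,0:640]
    pts=np.stack([u.ravel(),v.ravel()],1).astype(np.float64)[:,None]
    n=cv2.undistortPoints(pts,k,np.array(c["dist"],float))[:,0].reshape(480,640,2)
    z=c["range_z"]; P=np.dstack([n[...,0]*z,n[...,1]*z,z])
    T=np.array(c["pose"]); return P@T[:3,:3].T+T[:3,3], z>0
E
python3 - <<'E'
from h import *
import pickle
s=get_state(); print({k:np.round(v,3) for k,v in s.items()})
for n in ["top","side"]:
    c=capture(n); print(n,c["fov_y"],c["dist"],c.get("shot")); print(np.round(c["pose"],3))
    cv2.imwrite(f"pics/{n}0.png",c["color"][...,::-1]); pickle.dump(c,open(n+"0.pkl","wb"))
    for t in ["cover_grip","cover","station","round_cover"]:
        print(t,[(round(d["p"],2),np.round(w(c,d["xyz"]),3)) for d in place_of(c,t)])
E
```

```text
pics
{'time': np.float64(0.0), 'joints': array([-1.34 ,  0.359,  1.511, -0.   ,  1.273, -0.115]), 'joint_vel': array([ 0.002,  0.001,  0.001, -0.   ,  0.   ,  0.   ]), 'joint_efforts': array([ 0.0000e+00, -5.1537e+01, -2.7073e+01,  6.8000e-02,  3.5000e-02,
       -0.0000e+00]), 'eef_pos': array([ 0.203, -0.564,  0.188]), 'tool_rot': array([-3.14 , -0.   ,  0.346]), 'contact_force': array([-0.708, -0.509, -0.045]), 'wrist_torque': array([-0.04 ,  0.016, -0.018]), 'width': np.float64(0.088)}
top 49.435807136724115 [-0.04692053  0.          0.          0.          0.        ] 1
[[-0.011 -0.996  0.089  0.323]
 [-1.     0.013  0.021 -0.014]
 [-0.022 -0.088 -0.996  1.463]
 [ 0.     0.     0.     1.   ]]
cover_grip [(0.97, array([ 0.333, -0.376,  0.03 ])), (0.84, array([ 0.632, -0.015,  0.027])), (0.4, array([0.458, 0.222, 0.052]))]
cover [(0.83, array([ 0.631, -0.017,  0.001])), (0.67, array([ 0.333, -0.381, -0.002]))]
station [(0.72, array([ 0.46 ,  0.224, -0.002])), (0.45, array([ 0.632, -0.018, -0.002]))]
round_cover [(0.97, array([ 0.465, -0.204, -0.003]))]
side 55.9575202306048 [-0.01905473  0.          0.          0.          0.        ] 2
[[-0.891 -0.214  0.401  0.024]
 [-0.454  0.44  -0.775  0.862]
 [-0.01  -0.872 -0.489  0.61 ]
 [ 0.     0.     0.     1.   ]]
cover_grip [(0.83, array([ 0.188, -0.283,  0.033])), (0.68, array([ 0.634, -0.013,  0.027])), (0.67, array([ 0.337, -0.382,  0.03 ]))]
cover [(0.8, array([ 0.63 , -0.017,  0.   ])), (0.55, array([ 0.191, -0.284,  0.   ])), (0.5, array([ 0.339, -0.374, -0.   ]))]
station [(0.69, array([ 0.707, -0.205,  0.002])), (0.62, array([ 0.66 , -0.387,  0.002])), (0.61, array([0.463, 0.223, 0.003]))]
round_cover [(0.98, array([ 0.463, -0.202,  0.   ]))]
```

View pics/top0.png

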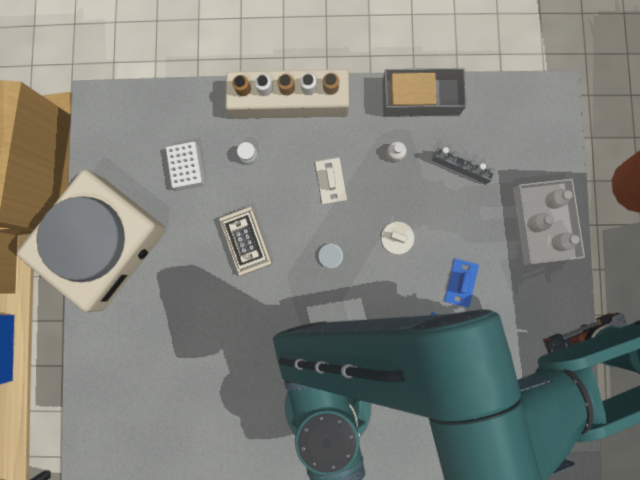

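View pics/side0.png

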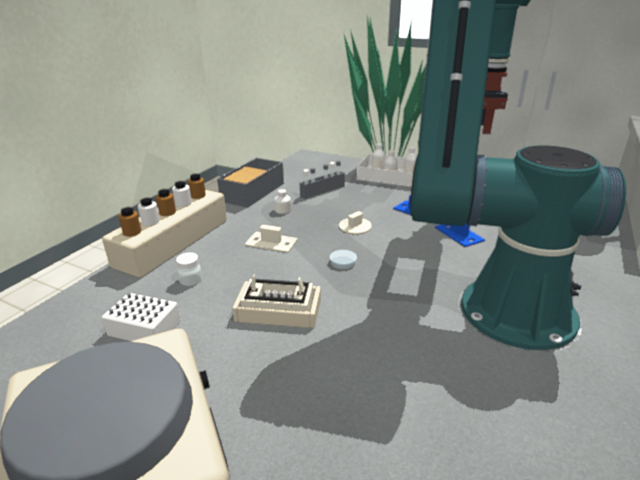

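The top view shows these things that could be taken for the cover:
- cream oblong plate with rib and two windows at (330,180)
- blue look-alike at (461,283)
- second blue piece partly hidden at about (435,315)
- round cream cover at (397,238)

The description fits the cream one at (330,180). The station is at (245,240). Next I'll check a close crop and measure.

Run:
```python
from h import *
import pickle
c=pickle.load(open("top0.pkl","rb")); s=pickle.load(open("side0.pkl","rb"))
a=cv2.resize(c["color"][140:220,290:370],None,fx=5,fy=5,interpolation=cv2.INTER_CUBIC)
b=cv2.resize(c["color"][200:280,205:285],None,fx=5,fy=5,interpolation=cv2.INTER_CUBIC)
cv2.imwrite("pics/crop0.png",np.hstack([a,b])[...,::-1])
def rect(P,m,zlo,zhi,ctr,r):
    m=m&(P[...,2]>zlo)&(P[...,2]<zhi)&(np.hypot(P[...,0]-ctr[0],P[...,1]-ctr[1])<r)
    q=P[m]; (cx,cy),(w_,h_),an=cv2.minAreaRect(q[:,:2].astype(np.float32)*1000)
    if w_<h_: an+=90
    u,sv,vt=np.linalg.svd(q[:,:2]-q[:,:2].mean(0),full_matrices=False)
    return len(q),np.round([cx,cy,max(w_,h_),min(w_,h_),an],1),"mean",np.round(q.mean(0),4),"pca",np.round(np.degrees(np.arctan2(vt[0,1],vt[0,0])),1)
for n,im in (("top",c),("side",s)):
    P,m=cloud(im)
    print(n,"bench z",np.median(P[...,2][m&(abs(P[...,2])<.02)]))
    print(" rib ",rect(P,m,.041,.06,(.632,-.015),.06))
    print(" ribw ",rect(P,m,.02,.06,(.632,-.015),.06))
    print(" plate",rect(P,m,.003,.06,(.632,-.015),.09))
    print(" house",rect(P,m,.025,.1,(.46,.224),.12))
    q=P[m&(np.hypot(P[...,0]-.46,P[...,1]-.224)<.1)]
    print(np.histogram(q[:,2],bins=np.arange(-.006,.1,.004)))
```

```text
top bench z -0.0008161255865217765
 rib  (126, array([627.8, -15.8,  55.9,  18. ,   9.3]), 'mean', array([ 0.6271, -0.0161,  0.0469]), 'pca', np.float64(-170.7))
 ribw  (147, array([627.2, -15.9,  57.1,  18. ,   9.3]), 'mean', array([ 0.6252, -0.016 ,  0.0449]), 'pca', np.float64(-170.6))
 plate (1022, array([633.1, -14.5, 175.4, 171.6,  32.5]), 'mean', array([ 0.6266, -0.0153,  0.0115]), 'pca', np.float64(-172.0))
 house (1930, array([456.6, 224. , 171.1,  97.2,  19.9]), 'mean', array([0.4563, 0.2227, 0.0435]), 'pca', np.float64(-160.2))
(array([506, 773, 317,  64,  19,  14,  49, 165, 195, 166, 311, 212,  94,
       219, 350, 237,  55,   6,   5,   4,   3,   6,   8,   2,   3,   0]), array([-0.006, -0.002,  0.002,  0.006,  0.01 ,  0.014,  0.018,  0.022,
        0.026,  0.03 ,  0.034,  0.038,  0.042,  0.046,  0.05 ,  0.054,
        0.058,  0.062,  0.066,  0.07 ,  0.074,  0.078,  0.082,  0.086,
        0.09 ,  0.094,  0.098]))
side bench z 0.0008221828002348275
 rib  (115, array([629. , -16.4,  55.3,  23.4,   7.5]), 'mean', array([ 0.6274, -0.0122,  0.0471]), 'pca', np.float64(-170.0))
 ribw  (260, array([628.8, -14.6,  57. ,  25.8,   4.9]), 'mean', array([ 0.6258, -0.0104,  0.0381]), 'pca', np.float64(-168.3))
 plate (892, array([631.5,  -8.1, 167. , 164.5,  31.4]), 'mean', array([ 0.6249, -0.0077,  0.0164]), 'pca', np.float64(-163.7))
 house (2854, array([458. , 225.8, 170. ,  99.3,  19.1]), 'mean', array([0.4509, 0.2364, 0.045 ]), 'pca', np.float64(-158.1))
(array([   2, 1072,  347,  140,  141,  137,  131,  137,  213,  205,  367,
        541,  188,  175,  518,  459,   57,   15,   23,   17,   13,   12,
         11,    7,    2,    0]), array([-0.006, -0.002,  0.002,  0.006,  0.01 ,  0.014,  0.018,  0.022,
        0.026,  0.03 ,  0.034,  0.038,  0.042,  0.046,  0.05 ,  0.054,
        0.058,  0.062,  0.066,  0.07 ,  0.074,  0.078,  0.082,  0.086,
        0.09 ,  0.094,  0.098]))
```

View pics/crop0.png

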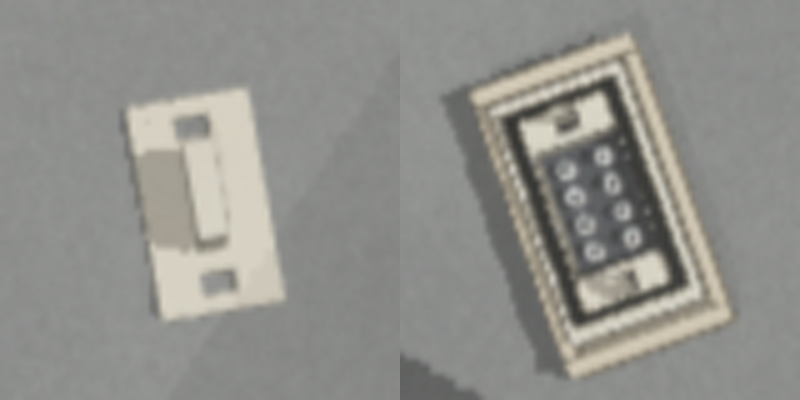

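The crop confirms it: a cream plate with two windows and a rib, with its rib axis at 9.3° and centred at (0.628, -0.016). The station is at (0.457, 0.224), turned 19.9°. Now I'll approach.

Call:
jog_arm(
  moves=[
    [0.035,0.045,0,0,0,-0.02,0.0878],
    [0.07,0.09,0,0,0,-0.04,0.0878],
    [0.105,0.135,0,0,0,-0.06,0.0878],
    [0.14,0.18,0,0,0,-0.08,0.0878],
    [0.175,0.225,0,0,0,-0.1,0.0878],
  ],
)

```text
time: 1.12
eef_pos: [0.3794, -0.3381, 0.1886]
tool_rot: [3.141, -0.0, 0.245]
contact_force: [0.7, -0.8, 0.2]
width: 0.0878
```

Call:
jog_arm(
  moves=[
    [0.035,0.045,-0.01,0,0,-0.02,0.0878],
    [0.07,0.09,-0.02,0,0,-0.04,0.0878],
    [0.105,0.135,-0.03,0,0,-0.06,0.0878],
    [0.14,0.18,-0.04,0,0,-0.083,0.0878],
    [0.175,0.225,-0.05,0,0,-0.083,0.0878],
  ],
)

```text
time: 1.75
eef_pos: [0.5546, -0.1129, 0.1382]
tool_rot: [3.141, -0.001, 0.163]
contact_force: [0.5, -0.9, 0.2]
width: 0.0876
```

Call:
jog_arm(
  moves=[
    [0.035,0.045,0,0,0,0,0.0878],
    [0.065,0.084,0,0,0,0,0.0878],
    [0.0735,0.0965,0,0,0,0,0.0878],
    [0.0735,0.0965,0,0,0,0,0.0878],
    [0.0735,0.0965,0,0,0,0,0.0878],
  ],
)

```text
time: 2.38
eef_pos: [0.6258, -0.0192, 0.1382]
tool_rot: [3.141, 0.001, 0.162]
contact_force: [0.3, -0.7, -0.7]
width: 0.0877
```

Run:
```python
from h import *
s=get_state(); print(s["time"],s["eef_pos"],s["tool_rot"])
c=capture("side"); cv2.imwrite("pics/s1.png",cv2.resize(c["color"][120:300,180:420],None,fx=3,fy=3)[...,::-1])
```

```text
2.375 [ 0.62576806 -0.01918739  0.13821155] [3.14139783e+00 1.10396183e-03 1.61899266e-01]
```

View pics/s1.png

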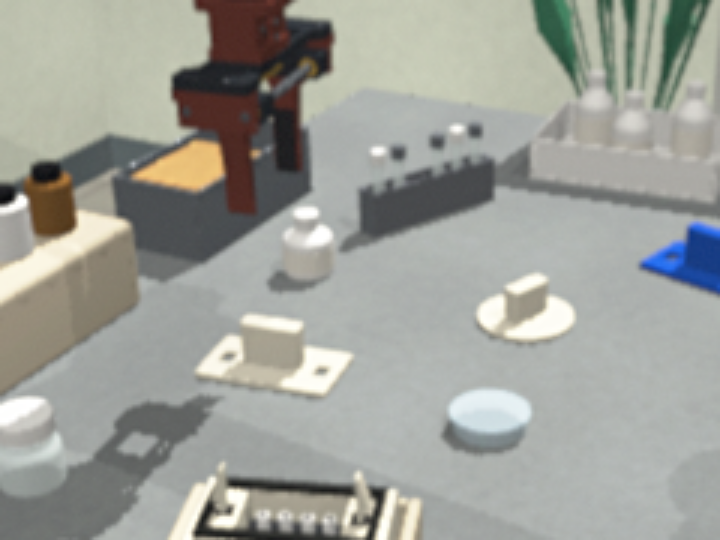

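Call:
jog_arm(
  moves=[
    [0,0,-0.03,0,0,0,0.0878],
    [0,0,-0.06,0,0,0,0.0878],
    [0,0,-0.078,0,0,0,0.0878],
    [0,0,-0.078,0,0,0,0.0878],
    [0,0,-0.078,0,0,0,0.0878],
  ],
)

```text
time: 3.05
eef_pos: [0.6276, -0.0184, 0.0613]
tool_rot: [3.141, -0.001, 0.162]
contact_force: [0.4, -0.3, 0.4]
width: 0.0883
```

Call:
jog_arm(
  moves=[
    [0,0.002,-0.025,0,0,0,0.0878],
    [0,0.002,-0.042,0,0,0,0.0878],
    [0,0.002,-0.051,0,0,0,0.0878],
    [0,0.002,-0.051,0,0,0,0.0878],
    [0,0.002,-0.051,0,0,0,0.05],
  ],
)

```text
time: 3.68
eef_pos: [0.6274, -0.016, 0.0099]
tool_rot: [3.141, -0.001, 0.163]
contact_force: [1.1, -0.1, 0.7]
width: 0.0811
```

Call:
jog_arm(
  moves=[
    [0,0,0,0,0,0,0.03],
    [0,0,0,0,0,0,0.0],
    [0,0,0,0,0,0,0.0],
    [0,0,0,0,0,0,0.0],
    [0,0,0,0,0,0,0.0],
  ],
)

```text
time: 4.3
eef_pos: [0.6268, -0.0159, 0.0093]
tool_rot: [-3.141, 0.0, 0.163]
contact_force: [-0.5, 0.4, -0.2]
width: 0.0309
```

Call:
jog_arm(
  moves=[
    [0,0,0,0,0,0,0.0],
    [0,0,0,0,0,0,0.0],
    [0,0,0,0,0,0,0.0],
    [0,0,0,0,0,0,0.0],
    [0,0,0.005,0,0,0,0.0],
  ],
)

```text
time: 4.92
eef_pos: [0.6262, -0.0158, 0.014]
tool_rot: [-3.141, 0.001, 0.163]
contact_force: [-0.3, -0.4, -1.9]
width: 0.0176
```

Call:
jog_arm(
  moves=[
    [0,0,0.03,0,0,0,0.0],
    [0,0,0.06,0,0,0,0.0],
    [0,0,0.09,0,0,0,0.0],
    [0,0,0.12,0,0,0,0.0],
    [0,0,0.135,0,0,0,0.0],
  ],
)

```text
time: 5.55
eef_pos: [0.6276, -0.016, 0.1513]
tool_rot: [3.141, -0.002, 0.163]
contact_force: [0.8, 0.6, -0.5]
width: 0.0174
```

Call:
jog_arm(
  moves=[
    [-0.028,0.04,0,0,0,0.03,0.0],
    [-0.057,0.08,0,0,0,0.06,0.0],
    [-0.086,0.12,0,0,0,0.09,0.0],
    [-0.114,0.16,0,0,0,0.12,0.0],
    [-0.143,0.2,0,0,0,0.15,0.0],
  ],
)

```text
time: 6.18
eef_pos: [0.4824, 0.1851, 0.1489]
tool_rot: [-3.141, 0.001, 0.313]
contact_force: [-0.2, -0.1, -1.6]
width: 0.0174
```

Call:
jog_arm(
  moves=[
    [-0.015,0.022,0,0,0,0.02,0.0],
    [-0.026,0.037,0,0,0,0.034,0.0],
    [-0.028,0.04,0,0,0,0.034,0.0],
    [-0.028,0.04,0,0,0,0.034,0.0],
    [-0.028,0.04,0,0,0,0.034,0.0],
  ],
)

```text
time: 6.8
eef_pos: [0.4566, 0.2233, 0.1493]
tool_rot: [3.141, -0.0, 0.346]
contact_force: [0.2, -0.1, -2.2]
width: 0.0177
```

```bash
cat > look.py <<'E'
from h import *
import pickle,sys
tag=sys.argv[1]
s=get_state(); print(s["time"],s["eef_pos"],s["tool_rot"],s["contact_force"],s["wrist_torque"])
for n in ["top","side"]:
    c=capture(n); pickle.dump(c,open(n+tag+".pkl","wb"))
    x0,y0=((165,160) if n=="top" else (190,170))
    cv2.imwrite(f"pics/{n}{tag}.png",cv2.resize(c["color"][y0:y0+160,x0:x0+200],None,fx=4,fy=3.75,interpolation=cv2.INTER_CUBIC)[...,::-1])
E
python3 look.py A
```

```text
6.8 [0.456563   0.22333387 0.14927772] [ 3.14141141e+00 -1.45120196e-04  3.45616305e-01] [ 0.20097188 -0.13364666 -2.20312607] [0.00835736 0.02093843 0.03112116]
```

View pics/topA.png

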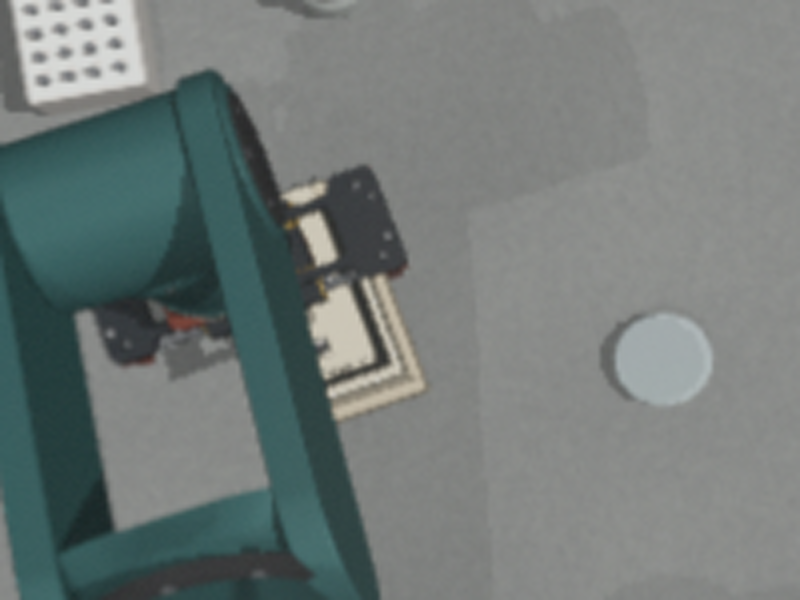

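View pics/sideA.png

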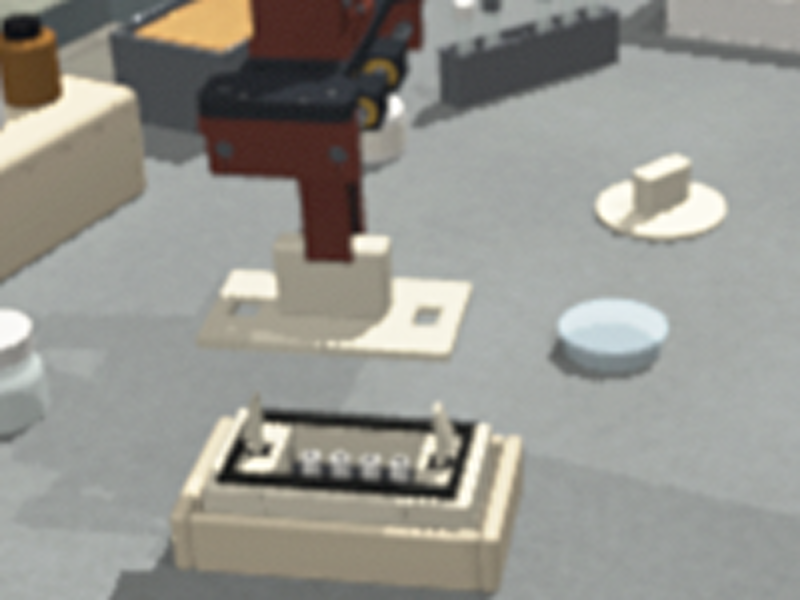

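Run:
```python
from h import *
import pickle
c=pickle.load(open("sideA.pkl","rb")); P,m=cloud(c)
# crop coords -> full: x=190+u/4, y=170+v/3.75
for (u,v,t) in [(330,245,"rib top edge"),(327,255,"finger tip"),(327,200,"finger"),(290,300,"rib low"),(330,335,"plate front"),(460,300,"plate right"),(240,285,"plate left"),(215,335,"pl"),(445,345,"pr"),(370,490,"gasket front"),(290,414,"gasket back"),(385,417,"gb")]:
    x,y=int(190+u/4),int(170+v/3.75); print(t,np.round(P[y,x],4))
q=P[m&(np.hypot(P[...,0]-.457,P[...,1]-.224)<.085)&(P[...,2]>.1)&(P[...,2]<.2)]
print(np.histogram(q[:,2],bins=np.arange(.1,.2,.004)))
h=c["color"].astype(int);
```

```text
rib top edge [0.4508 0.2395 0.1954]
finger tip [0.4515 0.2425 0.1903]
finger [0.4488 0.2428 0.2231]
rib low [0.4769 0.2397 0.1555]
plate front [0.448  0.2496 0.1482]
plate right [0.407  0.1921 0.1482]
plate left [0.5152 0.2266 0.1478]
pl [0.4998 0.2725 0.1469]
pr [0.3939 0.2319 0.1464]
gasket front [0.4323 0.2479 0.054 ]
gasket back [0.5039 0.2119 0.0586]
gb [0.4572 0.1903 0.0569]
(array([  0,   0,   0,   0,   0,   0,   0,   0,   0,   0,  99, 755, 169,
        50,  50,  54,  46,  53,  48,  55,  41,  54,  90,  28]), array([0.1  , 0.104, 0.108, 0.112, 0.116, 0.12 , 0.124, 0.128, 0.132,
       0.136, 0.14 , 0.144, 0.148, 0.152, 0.156, 0.16 , 0.164, 0.168,
       0.172, 0.176, 0.18 , 0.184, 0.188, 0.192, 0.196]))
```

Run:
```python
from h import *
import pickle
c=pickle.load(open("sideA.pkl","rb")); P,m=cloud(c)
for y in range(222,262,2): print(y,np.round(P[y,271],4),c["color"][y,271],np.round(P[y,284],4))
cv2.imwrite("pics/zz.png",cv2.resize(c["color"][205:270,235:315],None,fx=9,fy=9,interpolation=cv2.INTER_NEAREST)[...,::-1])
```

```text
222 [0.4496 0.2414 0.2243] [73 40 35] [ 0.6619 -0.1349  0.0007]
224 [0.4507 0.2402 0.2193] [73 37 33] [ 0.652  -0.1188  0.004 ]
226 [0.4494 0.2426 0.2165] [71 37 33] [ 0.647  -0.1104  0.0025]
228 [0.4508 0.2411 0.2112] [72 37 33] [ 0.6418 -0.1017  0.0014]
230 [0.451  0.2414 0.2071] [73 41 34] [ 0.6357 -0.0916  0.0013]
232 [0.453  0.2389 0.2011] [73 40 34] [ 0.6284 -0.0796  0.0025]
234 [0.4533 0.2389 0.1967] [73 40 34] [0.4383 0.2168 0.1893]
236 [0.4519 0.2414 0.1939] [72 39 33] [0.4339 0.2242 0.1897]
238 [0.4515 0.2425 0.1903] [73 38 33] [0.4346 0.2234 0.1847]
240 [0.4591 0.2321 0.1787] [134 128 115] [0.4337 0.2253 0.1815]
242 [0.4596 0.2318 0.1739] [154 149 134] [0.4341 0.2251 0.1769]
244 [0.4586 0.2338 0.1707] [152 147 132] [0.4351 0.2239 0.1715]
246 [0.4594 0.2331 0.1657] [152 147 132] [0.434  0.2261 0.1685]
248 [0.4593 0.2337 0.1615] [153 148 132] [0.4333 0.2275 0.1649]
250 [0.4594 0.2341 0.1571] [152 147 132] [0.4344 0.2263 0.1595]
252 [0.4603 0.2333 0.1519] [149 145 130] [0.4355 0.2249 0.1539]
254 [0.461  0.2329 0.1468] [157 153 137] [0.436  0.2246 0.149 ]
256 [0.4561 0.2405 0.1478] [166 161 145] [0.4343 0.2277 0.1466]
258 [0.4517 0.2472 0.1482] [164 161 143] [0.4308 0.2335 0.1462]
260 [0.449  0.2516 0.1468] [170 165 147] [0.4263 0.2409 0.1471]
```

View pics/zz.png

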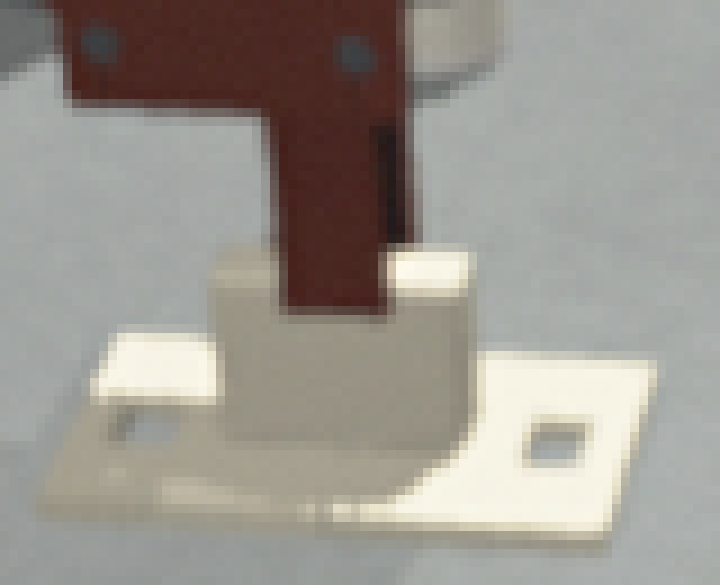

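Run:
```python
from h import *
import pickle
c=pickle.load(open("side0.pkl","rb")); T=np.linalg.inv(np.array(c["pose"]))
def proj(p):
    q=T@np.append(p,1); return cv2.projectPoints(q[None,:3],np.zeros(3),np.zeros(3),K(c),np.array(c["dist"]))[0].ravel()
for z in (.138,.15,.16,.17,.18):
    p=proj([.618,.03,z]); print(z,p,(p-[180,120])*3)
print("tip now",proj([.4515,.2405,.149]),proj([.4515,.2405,.187]))
```

```text
0.138 [261.80612258 203.85093167] [245.41836773 251.552795  ]
0.15 [261.44173533 199.4110537 ] [244.32520599 238.23316109]
0.16 [261.135309   195.67540855] [243.40592701 227.02622564]
0.17 [260.82633347 191.90683943] [242.4790004 215.7205183]
0.18 [260.51477946 188.1049399 ] [241.54433839 204.3148197 ]
tip now [272.94433571 256.01442748] [271.68922531 239.02085513]
```

The picture disagrees with the numbers. The visible fingertips end about 37 mm above the reported TCP, so they may overlap the rib by only a few mm. There is plenty of time, so I'll set the cover down on free bench near (0.60, 0.08). There I'll probe the true tip height gently on the plate and regrip if needed.

Call:
jog_arm(
  moves=[
    [0.036,-0.036,0,0,0,0,0.0],
    [0.072,-0.072,0,0,0,0,0.0],
    [0.108,-0.108,-0.02,0,0,0,0.0],
    [0.143,-0.143,-0.04,0,0,0,0.0],
    [0.143,-0.143,-0.085,0,0,0,0.0],
  ],
)

```text
time: 7.52
eef_pos: [0.6051, 0.0776, 0.0653]
tool_rot: [3.138, -0.008, 0.343]
contact_force: [0.7, 0.7, -1.9]
width: 0.0176
```

Call:
jog_arm(
  moves=[
    [0,0,-0.03,0,0,0,0.0],
    [0,0,-0.045,0,0,0,0.0],
    [0,0,-0.052,0,0,0,0.0],
    [0,0,-0.054,0,0,0,0.0],
    [0,0,-0.054,0,0,0,0.0],
  ],
)

```text
time: 8.15
eef_pos: [0.5997, 0.0812, 0.0113]
tool_rot: [3.141, -0.002, 0.347]
contact_force: [-0.5, -0.5, -1.5]
width: 0.0176
```

Call:
jog_arm(
  moves=[
    [0,0,-0.0015,0,0,0,0.0],
    [0,0,-0.0015,0,0,0,0.034],
    [0,0,-0.0015,0,0,0,0.034],
    [0,0,-0.0015,0,0,0,0.034],
    [0,0,-0.005,0,0,0,0.034],
  ],
)

```text
time: 8.78
eef_pos: [0.5992, 0.0811, 0.0055]
tool_rot: [3.141, -0.001, 0.347]
contact_force: [0.0, -0.4, -0.4]
width: 0.0341
```

Call:
jog_arm(
  moves=[
    [0,0,-0.001,0,0,0,0.034],
    [0,0,-0.002,0,0,0,0.034],
    [0,0,-0.003,0,0,0,0.034],
    [0,0,-0.003,0,0,0,0.034],
    [0,0,-0.003,0,0,0,0.034],
  ],
)

```text
time: 9.4
eef_pos: [0.5989, 0.081, 0.0024]
tool_rot: [-3.142, -0.0, 0.347]
contact_force: [0.1, 0.7, 0.7]
width: 0.0338
```

No contact at TCP z = 0.0024, which is below the plate's top. The real tips are therefore higher than reported, as the picture shows. I'll go deeper in guarded steps.

Call:
jog_arm(
  moves=[
    [0,0,-0.003,0,0,0,0.034],
    [0,0,-0.006,0,0,0,0.034],
    [0,0,-0.009,0,0,0,0.034],
    [0,0,-0.012,0,0,0,0.034],
    [0,0,-0.014,0,0,0,0.034],
  ],
)

```text
time: 10.02
eef_pos: [0.5987, 0.0811, -0.012]
tool_rot: [-3.141, 0.0, 0.347]
contact_force: [0.1, -0.2, 0.1]
width: 0.0344
```

Run:
```python
from h import *
import pickle
s=get_state(); print(s["time"],s["eef_pos"],s["contact_force"])
c=capture("side"); pickle.dump(c,open("sideB.pkl","wb"))
cv2.imwrite("pics/sB.png",cv2.resize(c["color"][150:270,190:350],None,fx=5,fy=5,interpolation=cv2.INTER_CUBIC)[...,::-1])
```

```text
10.025 [ 0.59873338  0.08107189 -0.01197418] [ 0.11337661 -0.2408313   0.05422436]
```

View pics/sB.png

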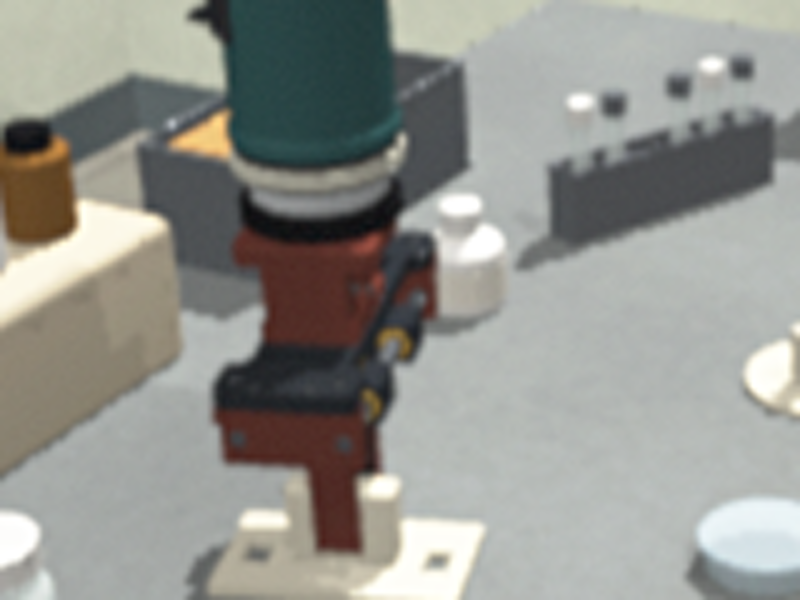

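Call:
jog_arm(
  moves=[
    [0,0,-0.004,0,0,0,0.034],
    [0,0,-0.008,0,0,0,0.034],
    [0,0,-0.01,0,0,0,0.034],
    [0,0,-0.01,0,0,0,0.0],
    [0,0,-0.01,0,0,0,0.0],
  ],
)

```text
time: 10.7
eef_pos: [0.5989, 0.0811, -0.0216]
tool_rot: [-3.142, -0.0, 0.347]
contact_force: [-0.4, -0.6, -0.4]
width: 0.0179
```

Call:
jog_arm(
  moves=[
    [0,0,0,0,0,0,0.0],
    [0,0,0,0,0,0,0.0],
    [0,0,0.02,0,0,0,0.0],
    [0,0,0.06,0,0,0,0.0],
    [0,0,0.1,0,0,0,0.0],
  ],
)

```text
time: 11.32
eef_pos: [0.5983, 0.081, 0.079]
tool_rot: [-3.141, 0.001, 0.347]
contact_force: [0.2, 0.5, -2.0]
width: 0.0183
```

Call:
jog_arm(
  moves=[
    [-0.02,0.02,0.02,0,0,0,0.0],
    [-0.056,0.056,0.02,0,0,0,0.0],
    [-0.092,0.092,0.02,0,0,0,0.0],
    [-0.128,0.128,0.02,0,0,0,0.0],
    [-0.1415,0.143,0.02,0,0,0,0.0],
  ],
)

```text
time: 11.95
eef_pos: [0.4547, 0.2252, 0.0982]
tool_rot: [-3.141, 0.001, 0.349]
contact_force: [0.3, -0.9, -0.7]
width: 0.018
```

Call:
jog_arm(
  moves=[
    [0,0,0,0,0,0,0.0],
    [0,0,0,0,0,0,0.0],
    [0,0,0,0,0,0,0.0],
    [0,0,0,0,0,0,0.0],
    [0,0,0,0,0,0,0.0],
  ],
)

```text
time: 12.58
eef_pos: [0.4577, 0.2236, 0.0982]
tool_rot: [-3.142, 0.0, 0.346]
contact_force: [-0.7, -0.1, -2.0]
width: 0.0183
```

```bash
python3 look.py C
python3 - <<'E'
from h import *
import pickle
c=pickle.load(open("sideC.pkl","rb")); P,m=cloud(c)
near=m&(np.hypot(P[...,0]-.457,P[...,1]-.224)<.1)
r=c["color"].astype(int); cream=(r[...,0]-r[...,2]<60)&(r[...,0]>100)
q=P[near&cream&(P[...,2]>.118)&(P[...,2]<.145)]
(cx,cy),(a,b),an=cv2.minAreaRect(q[:,:2].astype(np.float32)*1000); print(len(q),cx,cy,a,b,an,np.median(q[:,2]))
A=np.c_[q[:,:2]-[.457,.224],np.ones(len(q))]; print(np.linalg.lstsq(A,q[:,2],rcond=None)[0])
q=P[near&(P[...,2]>.025)&(P[...,2]<.1)]
(cx,cy),(a,b),an=cv2.minAreaRect(q[:,:2].astype(np.float32)*1000); print("station",cx,cy,a,b,an)
E
```

```text
12.575 [0.45770496 0.22363964 0.09824002] [-3.14155451e+00  5.58360781e-05  3.46024317e-01] [-0.69683294 -0.12022768 -2.03142863] [ 0.01853914 -0.00549182  0.03212295]
1100 461.1560363769531 226.12820434570312 125.17031860351562 73.24269104003906 20.179349899291992 0.1270313394292915
[ 0.01023403 -0.0212194   0.12783121]
station 457.95465087890625 225.96066284179688 170.00018310546875 99.38310241699219 19.00473403930664
```

View pics/sideC.png

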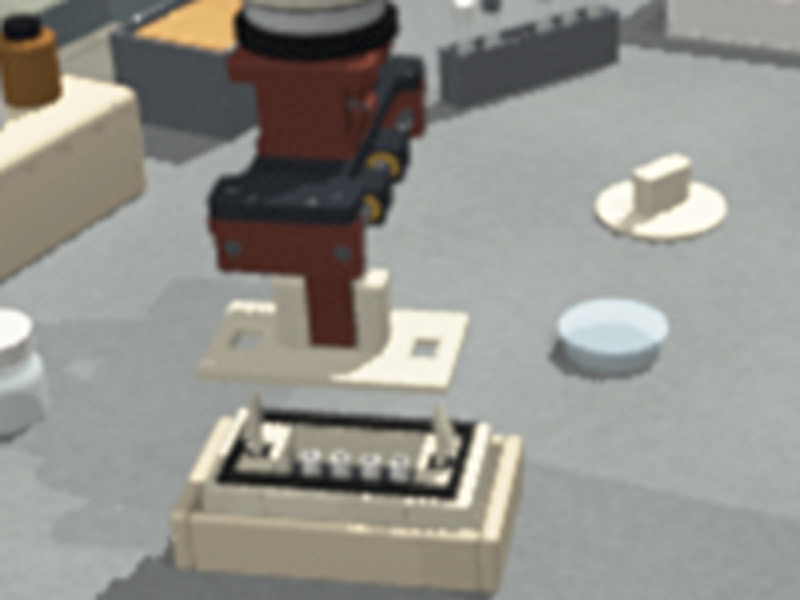

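Run:
```python
from h import *
import pickle
from scipy import ndimage
for f in ("top0","side0","sideC"):
    c=pickle.load(open(f+".pkl","rb")); P,m=cloud(c)
    th=np.radians(19.8); d=P[...,:2]-[.457,.2245]
    u=d[...,0]*np.cos(th)+d[...,1]*np.sin(th); v=-d[...,0]*np.sin(th)+d[...,1]*np.cos(th)
    z=P[...,2]
    for sg in (1,-1):
        k=m&(abs(u-sg*.05)<.02)&(abs(v)<.03)&(z>.064)&(z<.1)
        q=P[k]; print(f,sg,k.sum(),np.round([u[k].mean(),v[k].mean(),z[k].max()],4),np.round(np.c_[u[k],v[k],z[k]][np.argsort(-z[k])[:6]],3).tolist())
    dark=(c["color"].max(2)<60)
    k=m&dark&(abs(u)<.075)&(abs(v)<.045)&(z>.03)&(z<.075)
    k2=k&((abs(u)>.057)|(abs(v)>.03))
    print(" gasket",k2.sum(),np.median(z[k2]),"u",np.percentile(u[k],[1,99]),"v",np.percentile(v[k],[1,99]))
```

```text
top0 1 15 [ 0.0477 -0.0011  0.0908] [[0.046, 0.003, 0.091], [0.046, 0.001, 0.087], [0.048, -0.002, 0.085], [0.049, 0.0, 0.085], [0.049, -0.005, 0.085], [0.047, -0.004, 0.082]]
top0 -1 19 [-0.0517 -0.0007  0.0915] [[-0.048, -0.003, 0.092], [-0.049, 0.0, 0.091], [-0.051, -0.004, 0.087], [-0.048, -0.005, 0.086], [-0.048, 0.004, 0.085], [-0.05, 0.005, 0.084]]
 gasket 1 0.058743983206690054 u [-0.05595058  0.0559934 ] v [0.02620565 0.02966276]
side0 1 45 [0.0506 0.0011 0.09  ] [[0.048, 0.004, 0.09], [0.05, -0.001, 0.089], [0.049, -0.006, 0.088], [0.049, 0.003, 0.086], [0.049, -0.006, 0.086], [0.052, 0.002, 0.085]]
side0 -1 46 [-0.049   0.0007  0.0902] [[-0.046, -0.002, 0.09], [-0.046, 0.002, 0.088], [-0.047, -0.007, 0.087], [-0.047, -0.004, 0.086], [-0.046, 0.003, 0.086], [-0.048, -0.002, 0.086]]
 gasket 129 0.056564023210504466 u [-0.05816327  0.06092195] v [-0.02996542  0.03486783]
sideC 1 47 [0.0506 0.0019 0.09  ] [[0.048, -0.003, 0.09], [0.05, 0.0, 0.09], [0.048, -0.001, 0.089], [0.049, 0.002, 0.088], [0.048, 0.008, 0.087], [0.049, 0.003, 0.087]]
sideC -1 48 [-0.049   0.0009  0.0889] [[-0.048, -0.001, 0.089], [-0.047, -0.005, 0.088], [-0.046, -0.001, 0.088], [-0.046, 0.001, 0.088], [-0.045, -0.007, 0.087], [-0.047, 0.004, 0.087]]
 gasket 161 0.056340514711485934 u [-0.05855195  0.06103817] v [-0.0308684   0.03433169]
```

Call:
jog_arm(
  moves=[
    [-0.003,-0.0005,0,0,0,0,0.0],
    [-0.003,-0.0005,-0.008,0,0,0,0.0],
    [-0.003,-0.0005,-0.016,0,0,0,0.0],
    [-0.003,-0.0005,-0.022,0,0,0,0.0],
    [-0.003,-0.0005,-0.022,0,0,0,0.0],
  ],
)

```text
time: 13.3
eef_pos: [0.4538, 0.2233, 0.0756]
tool_rot: [-3.141, 0.002, 0.347]
contact_force: [-0.2, -0.3, -1.4]
width: 0.0178
```

```bash
python3 look.py D
python3 - <<'E'
from h import *
import pickle
c=pickle.load(open("sideD.pkl","rb"))
cv2.imwrite("pics/zD.png",cv2.resize(c["color"][235:300,225:325],None,fx=8,fy=8,interpolation=cv2.INTER_CUBIC)[...,::-1])
E
```

```text
13.3 [0.45377844 0.22334803 0.07555374] [-3.14146784e+00  1.51390752e-03  3.46844204e-01] [-0.24925645 -0.26831762 -1.39133878] [0.00081578 0.05192963 0.03127862]
```

View pics/zD.png

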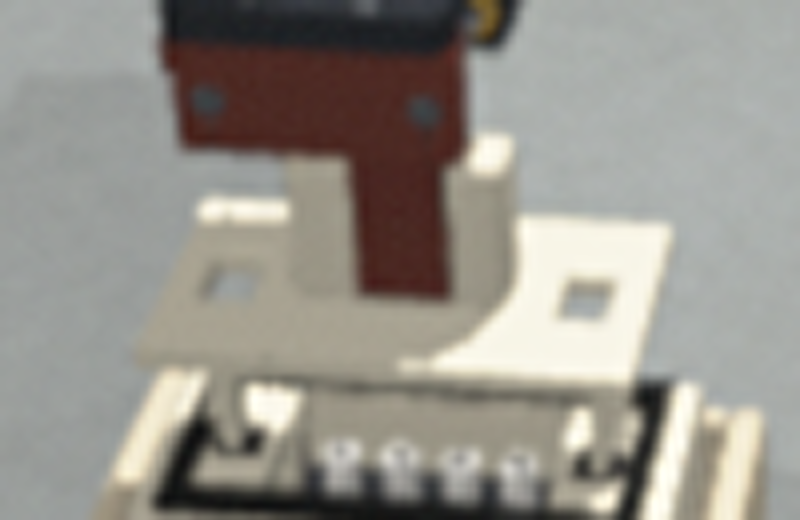

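```bash
cat > fit.py <<'E'
from h import *
import pickle,sys
c=pickle.load(open(sys.argv[1]+".pkl","rb")); zt=float(sys.argv[2]); P,m=cloud(c)
r=c["color"].astype(int); cream=(r[...,0]-r[...,2]<60)&(r[...,0]>100)
th=np.radians(19.8); d=P[...,:2]-[.457,.2245]
u=d[...,0]*np.cos(th)+d[...,1]*np.sin(th); v=-d[...,0]*np.sin(th)+d[...,1]*np.cos(th); z=P[...,2]
k=m&cream&(abs(z-zt)<.004)&(abs(u)<.085)&(abs(v)<.055)
print("n",k.sum(),"z",np.median(z[k]),"u",np.percentile(u[k],[0.5,99.5])*1000,"v",np.percentile(v[k],[.5,99.5])*1000)
(cx,cy),(a,b),an=cv2.minAreaRect((np.c_[u[k],v[k]]*1000).astype(np.float32)); print(cx,cy,a,b,an)
# windows: u-gaps along rows v~0
A=np.c_[u[k],v[k],np.ones(k.sum())]; print("tilt",np.linalg.lstsq(A,z[k],rcond=None)[0])
for sg in (1,-1):
    # hole: project window centre region; find pixels in 2D whose ray hits plane z=zt at (u,v) near window but z lower
    cam=np.array(c["pose"])[:3,3]; ray=P-cam; t=(zt-cam[2])/ray[...,2]; H=cam+ray*t[...,None]
    e=H[...,:2]-[.457,.2245]; hu=e[...,0]*np.cos(th)+e[...,1]*np.sin(th); hv=-e[...,0]*np.sin(th)+e[...,1]*np.cos(th)
    h=m&(z<zt-.008)&(abs(hu-sg*.0455)<.0105)&(abs(hv)<.016)
    print("window",sg,h.sum(),hu[h].mean()*1000,hv[h].mean()*1000)
E
python3 fit.py sideD .1035; python3 fit.py sideC .127
```

```text
n 962 z 0.10454311341891098 u [-61.09654803  61.99066068] v [-34.96727489  37.22800137]
0.6624908447265625 0.655853271484375 74.82797241210938 124.26337432861328 89.52449798583984
tilt [ 0.00069172 -0.01406715  0.10446652]
window 1 16 45.4655534196719 1.972549327527951
window -1 17 -45.15335220494427 3.1256856962204176
n 926 z 0.1269649025375711 u [-57.7036468   65.80625876] v [-35.83784787  35.87784684]
4.461818695068359 0.12415313720703125 125.17031860351562 73.24270629882812 0.379357248544693
tilt [ 0.00076915 -0.00556256  0.12688315]
window 1 19 48.54577279801596 4.294794132605507
window -1 17 -41.95769657917841 2.9870692109008536fit.py:14: RuntimeWarning: divide by zero encountered in divide
  cam=np.array(c["pose"])[:3,3]; ray=P-cam; t=(zt-cam[2])/ray[...,2]; H=cam+ray*t[...,None]
fit.py:14: RuntimeWarning: invalid value encountered in multiply
  cam=np.array(c["pose"])[:3,3]; ray=P-cam; t=(zt-cam[2])/ray[...,2]; H=cam+ray*t[...,None]
fit.py:14: RuntimeWarning: divide by zero encountered in divide
  cam=np.array(c["pose"])[:3,3]; ray=P-cam; t=(zt-cam[2])/ray[...,2]; H=cam+ray*t[...,None]
fit.py:14: RuntimeWarning: invalid value encountered in multiply
  cam=np.array(c["pose"])[:3,3]; ray=P-cam; t=(zt-cam[2])/ray[...,2]; H=cam+ray*t[...,None]
```

The cover and the hooks now line up within about 1 mm. I'll descend in guarded steps.

Call:
jog_arm(
  moves=[
    [0,0,-0.005,0,0,0,0.0],
    [0,0,-0.01,0,0,0,0.0],
    [0,0,-0.014,0,0,0,0.0],
    [0,0,-0.014,0,0,0,0.0],
    [0,0,-0.014,0,0,0,0.0],
  ],
)

```text
time: 14.02
eef_pos: [0.4544, 0.2235, 0.0623]
tool_rot: [-3.141, -0.0, 0.347]
contact_force: [0.7, -0.3, -2.0]
width: 0.0179
```

```bash
python3 look.py E; python3 fit.py sideE .090 2>/dev/null;python3 - <<'E'
from h import *
import pickle
c=pickle.load(open("sideE.pkl","rb"))
cv2.imwrite("pics/zE.png",cv2.resize(c["color"][235:300,225:325],None,fx=8,fy=8,interpolation=cv2.INTER_CUBIC)[...,::-1])
E
```

```text
14.025 [0.45438864 0.22354424 0.06232781] [-3.14148154e+00 -2.16050634e-07  3.46799700e-01] [ 0.69373447 -0.26284077 -1.97892255] [ 0.0086125  -0.01177351  0.00844447]
n 982 z 0.0910635542173715 u [-60.56976821  62.90866621] v [-34.42296441  37.06565412]
1.3676643371582031 1.29022216796875 124.48680877685547 74.2228012084961 0.32087674736976624
tilt [ 0.00222182 -0.0133804   0.0909504 ]
window 1 10 44.88177582516341 2.103588472864809
window -1 15 -43.410954677378434 2.9944999612152787
```

View pics/zE.png

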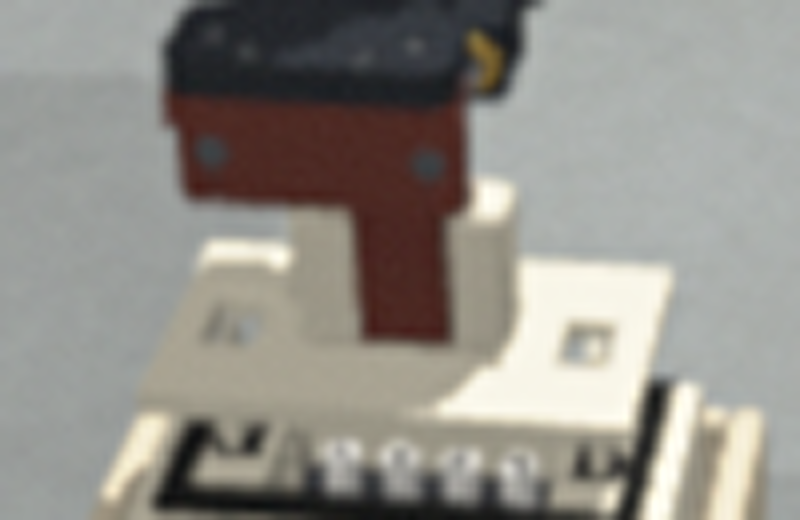

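Call:
jog_arm(
  moves=[
    [0,0,-0.002,0,0,0,0.0],
    [0,0,-0.004,0,0,0,0.0],
    [0,0,-0.006,0,0,0,0.0],
    [0,0,-0.007,0,0,0,0.0],
    [0,0,-0.007,0,0,0,0.0],
  ],
)

```text
time: 14.75
eef_pos: [0.4545, 0.2236, 0.0553]
tool_rot: [-3.141, -0.0, 0.347]
contact_force: [0.5, 0.6, -0.5]
width: 0.018
```

Call:
jog_arm(
  moves=[
    [0,0,-0.001,0,0,0,0.0],
    [0,0,-0.002,0,0,0,0.0],
    [0,0,-0.003,0,0,0,0.0],
    [0,0,-0.004,0,0,0,0.0],
    [0,0,-0.004,0,0,0,0.0],
  ],
)

```text
time: 15.38
eef_pos: [0.4545, 0.2236, 0.0513]
tool_rot: [-3.141, -0.0, 0.347]
contact_force: [0.2, 0.2, 0.4]
width: 0.0177
```

Call:
jog_arm(
  moves=[
    [0,0,-0.001,0,0,0,0.0],
    [0,0,-0.002,0,0,0,0.0],
    [0,0,-0.003,0,0,0,0.0],
    [0,0,-0.004,0,0,0,0.0],
    [0,0,-0.004,0,0,0,0.0],
  ],
)

```text
time: 16.0
eef_pos: [0.4545, 0.2236, 0.0473]
tool_rot: [-3.142, -0.0, 0.347]
contact_force: [0.5, 0.5, 3.1]
width: 0.0179
```

Call:
jog_arm(
  moves=[
    [0,0,-0.001,0,0,0,0.0],
    [0,0,-0.002,0,0,0,0.0],
    [0,0,-0.003,0,0,0,0.0],
    [0,0,-0.004,0,0,0,0.0],
    [0,0,-0.004,0,0,0,0.0],
  ],
)

```text
time: 16.62
eef_pos: [0.4547, 0.2237, 0.0436]
tool_rot: [-3.142, -0.001, 0.347]
contact_force: [1.1, -0.3, 5.8]
width: 0.0176
```

Call:
jog_arm(
  moves=[
    [0,0,-0.001,0,0,0,0.0],
    [0,0,-0.002,0,0,0,0.0],
    [0,0,-0.003,0,0,0,0.0],
    [0,0,-0.003,0,0,0,0.0],
    [0,0,-0.003,0,0,0,0.0],
  ],
)

```text
time: 17.25
eef_pos: [0.4546, 0.2236, 0.0404]
tool_rot: [-3.141, -0.0, 0.347]
contact_force: [0.9, -0.7, 5.0]
width: 0.0176
```

Call:
jog_arm(
  moves=[
    [0,0,-0.001,0,0,0,0.0],
    [0,0,-0.002,0,0,0,0.0],
    [0,0,-0.0025,0,0,0,0.0],
    [0,0,-0.0025,0,0,0,0.0],
    [0,0,-0.0025,0,0,0,0.0],
  ],
)

```text
time: 17.88
eef_pos: [0.4545, 0.2236, 0.0378]
tool_rot: [-3.142, -0.0, 0.347]
contact_force: [0.9, 0.6, 4.4]
width: 0.0177
```

Call:
jog_arm(
  moves=[
    [0,0,-0.0005,0,0,0,0.0],
    [0,0,-0.001,0,0,0,0.0],
    [0,0,-0.0015,0,0,0,0.0],
    [0,0,-0.0015,0,0,0,0.0],
    [0,0,-0.0015,0,0,0,0.0],
  ],
)

```text
time: 18.5
eef_pos: [0.4545, 0.2236, 0.0364]
tool_rot: [-3.141, -0.0, 0.347]
contact_force: [1.6, -0.0, 4.6]
width: 0.0175
```

Call:
jog_arm(
  moves=[
    [0,0,-0.0005,0,0,0,0.0],
    [0,0,-0.001,0,0,0,0.0],
    [0,0,-0.001,0,0,0,0.0],
    [0,0,-0.001,0,0,0,0.0],
    [0,0,-0.001,0,0,0,0.0],
  ],
)

```text
time: 19.12
eef_pos: [0.4544, 0.2235, 0.0353]
tool_rot: [-3.142, -0.0, 0.347]
contact_force: [1.4, 0.6, 4.5]
width: 0.0178
```

Call:
jog_arm(
  moves=[
    [0,0,-0.0005,0,0,0,0.0],
    [0,0,-0.001,0,0,0,0.0],
    [0,0,-0.001,0,0,0,0.0],
    [0,0,-0.001,0,0,0,0.0],
    [0,0,-0.001,0,0,0,0.0],
  ],
)

```text
time: 19.75
eef_pos: [0.453, 0.223, 0.0336]
tool_rot: [-3.142, 0.003, 0.347]
contact_force: [-1.1, -0.9, -5.8]
width: 0.0177
```

Call:
jog_arm(
  moves=[
    [0,0,-0.0005,0,0,0,0.0],
    [0,0,-0.001,0,0,0,0.0],
    [0,0,-0.001,0,0,0,0.0],
    [0,0,-0.001,0,0,0,0.0],
    [0,0,-0.001,0,0,0,0.0],
  ],
)

```text
time: 20.38
eef_pos: [0.4541, 0.2235, 0.0334]
tool_rot: [-3.141, 0.0, 0.347]
contact_force: [-3.7, -1.9, 2.8]
width: 0.0179
```

Call:
jog_arm(
  moves=[
    [0,0,-0.0005,0,0,0,0.0],
    [0,0,-0.001,0,0,0,0.0],
    [0,0,-0.001,0,0,0,0.0],
    [0,0,-0.001,0,0,0,0.0],
    [0,0,-0.001,0,0,0,0.0],
  ],
)

```text
time: 21.0
eef_pos: [0.4545, 0.2237, 0.0328]
tool_rot: [-3.141, -0.0, 0.347]
contact_force: [-4.4, -0.8, 7.7]
width: 0.0179
```

```bash
python3 look.py F; python3 fit.py sideF .062 2>/dev/null;python3 - <<'E'
from h import *
import pickle
c=pickle.load(open("sideF.pkl","rb"))
cv2.imwrite("pics/zF.png",cv2.resize(c["color"][245:310,225:325],None,fx=8,fy=8,interpolation=cv2.INTER_CUBIC)[...,::-1])
E
```

```text
21.0 [0.45454733 0.22365404 0.03277355] [-3.14145492e+00 -4.32868709e-04  3.46815863e-01] [-4.3760196  -0.77505675  7.7220655 ] [-0.26983397  0.75394031  0.01098225]
n 858 z 0.06151521284710665 u [-60.46128021  62.8394231 ] v [-34.86756658  37.05185386]
1.222869873046875 0.3601570129394531 123.95012664794922 73.75129699707031 0.27808019518852234
tilt [ 0.00131803 -0.0084983   0.06162964]
window 1 8 42.75452288431075 3.023221363702432
window -1 11 -43.03683411479093 6.191881970972058
```

View pics/zF.png

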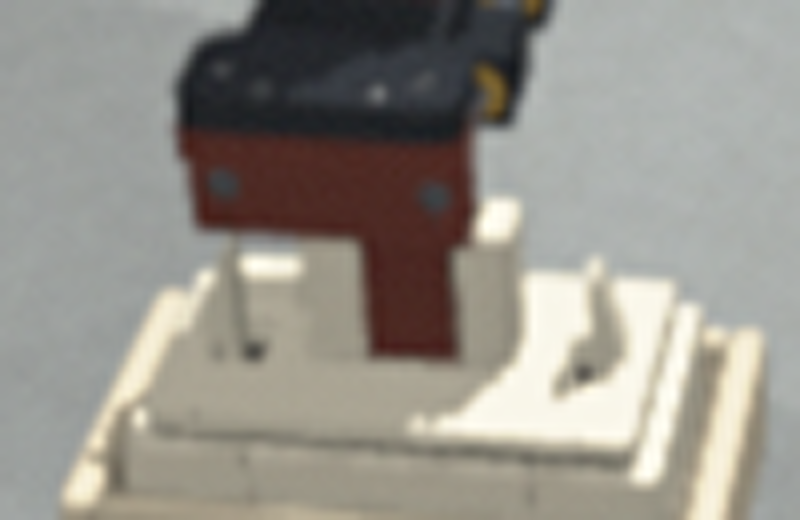

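Call:
jog_arm(
  moves=[
    [0,0,-0.0003,0,0,0,0.0],
    [0,0,-0.0006,0,0,0,0.0],
    [0,0,-0.0009,0,0,0,0.0],
    [0,0,-0.0009,0,0,0,0.0],
    [0,0,-0.0009,0,0,0,0.0],
  ],
)

```text
time: 21.72
eef_pos: [0.4546, 0.2237, 0.0322]
tool_rot: [-3.141, -0.001, 0.347]
contact_force: [-4.6, -1.6, 10.7]
width: 0.0176
```

Call:
jog_arm(
  moves=[
    [-0.0005,-0.0002,0,0,0,0,0.0],
    [-0.001,-0.0004,0,0,0,0,0.0],
    [-0.0015,-0.0006,0,0,0,0,0.0],
    [-0.0015,-0.0006,0,0,0,0,0.0],
    [-0.0015,-0.0006,0,0,0,0,0.0],
  ],
)

```text
time: 22.35
eef_pos: [0.4545, 0.2237, 0.0324]
tool_rot: [-3.141, -0.003, 0.347]
contact_force: [-1.9, 0.1, 8.8]
width: 0.018
```

Call:
jog_arm(
  moves=[
    [0,0,0,0,0,0,0.034],
    [0,0,0,0,0,0,0.034],
    [0,0,0,0,0,0,0.034],
    [0,0,0,0,0,0,0.034],
    [0,0,0.002,0,0,0,0.034],
  ],
)

```text
time: 22.98
eef_pos: [0.4527, 0.2229, 0.0333]
tool_rot: [-3.141, 0.0, 0.347]
contact_force: [0.8, -0.4, -0.4]
width: 0.0341
```

Call:
jog_arm(
  moves=[
    [0,0,0.02,0,0,0,0.034],
    [0,0,0.045,0,0,0,0.034],
    [0,0,0.08,0,0,0,0.034],
    [0,0,0.12,0,0,0,0.034],
    [0,0,0.15,0,0,0,0.034],
  ],
)

```text
time: 23.6
eef_pos: [0.4532, 0.2231, 0.1853]
tool_rot: [-3.142, -0.002, 0.347]
contact_force: [0.5, 0.4, -0.4]
width: 0.0341
```

```bash
python3 look.py G; python3 fit.py sideG .062 2>/dev/null;python3 - <<'E'
from h import *
import pickle
c=pickle.load(open("sideG.pkl","rb"))
cv2.imwrite("pics/zG.png",cv2.resize(c["color"][245:310,225:325],None,fx=8,fy=8,interpolation=cv2.INTER_CUBIC)[...,::-1])
E
```

```text
23.6 [0.45323266 0.22306627 0.18526148] [-3.14156922e+00 -1.58149156e-03  3.46822019e-01] [ 0.49827539  0.4048948  -0.40072002] [ 0.04672547  0.02660088 -0.00093173]
n 895 z 0.06205666944320509 u [-60.58552463  62.7935276 ] v [-34.06310566  37.25695535]
1.1869735717773438 0.5355415344238281 124.21592712402344 74.82139587402344 0.6571025848388672
tilt [ 0.00197158 -0.01089681  0.06209323]
window 1 10 43.34628039802276 4.8660888596527165
window -1 8 -42.06310685396407 4.525584467113671
```

View pics/zG.png

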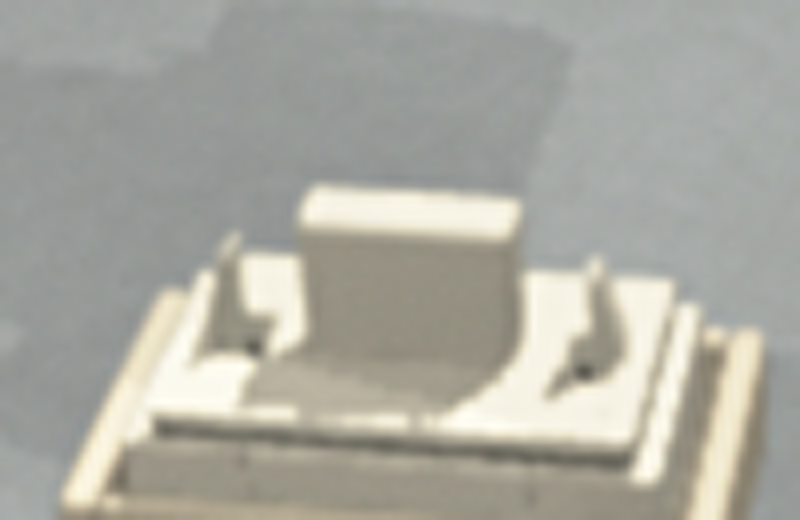

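Run:
```python
from h import *
import pickle
th=np.radians(19.8)
for f in ("side0","sideC","sideG"):
    c=pickle.load(open(f+".pkl","rb")); P,m=cloud(c)
    d=P[...,:2]-[.457,.2245]
    u=d[...,0]*np.cos(th)+d[...,1]*np.sin(th); v=-d[...,0]*np.sin(th)+d[...,1]*np.cos(th); z=P[...,2]
    for sg in (1,-1):
        o=[]
        for lo,hi in ((.068,.075),(.075,.082),(.082,.095)):
            k=m&(abs(u-sg*.05)<.015)&(abs(v)<.02)&(z>lo)&(z<hi); o.append((int(k.sum()),round(u[k].mean()*1000,1),round(v[k].mean()*1000,1),round(z[k].max(),3)))
        print(f,sg,o)
c=pickle.load(open("topG.pkl","rb"))
cv2.imwrite("pics/tG.png",cv2.resize(c["color"][200:280,205:285],None,fx=6,fy=6,interpolation=cv2.INTER_CUBIC)[...,::-1])
```

```text
side0 1 [(14, np.float64(51.1), np.float64(1.2), np.float64(0.075)), (10, np.float64(50.4), np.float64(1.8), np.float64(0.082)), (10, np.float64(49.6), np.float64(-0.1), np.float64(0.09))]
side0 -1 [(18, np.float64(-49.9), np.float64(0.7), np.float64(0.074)), (11, np.float64(-48.5), np.float64(1.7), np.float64(0.082)), (10, np.float64(-46.9), np.float64(-1.1), np.float64(0.09))]
sideC 1 [(15, np.float64(50.7), np.float64(1.9), np.float64(0.074)), (9, np.float64(50.4), np.float64(2.0), np.float64(0.081)), (12, np.float64(49.3), np.float64(1.2), np.float64(0.09))]
sideC -1 [(16, np.float64(-49.8), np.float64(1.9), np.float64(0.075)), (11, np.float64(-48.5), np.float64(-0.5), np.float64(0.081)), (11, np.float64(-47.2), np.float64(0.3), np.float64(0.089))]
sideG 1 [(13, np.float64(51.0), np.float64(1.6), np.float64(0.074)), (12, np.float64(50.3), np.float64(2.0), np.float64(0.082)), (10, np.float64(49.7), np.float64(-0.4), np.float64(0.089))]
sideG -1 [(15, np.float64(-49.7), np.float64(1.6), np.float64(0.075)), (11, np.float64(-48.4), np.float64(2.2), np.float64(0.082)), (11, np.float64(-47.2), np.float64(-1.1), np.float64(0.09))]
```

Call:
jog_arm(
  moves=[
    [0.02,-0.05,0,0,0,0,0.034],
    [0.04,-0.1,0,0,0,0,0.034],
    [0.06,-0.15,0,0,0,0,0.034],
    [0.08,-0.2,0,0,0,0,0.034],
    [0.1,-0.25,0,0,0,0,0.034],
  ],
)

```text
time: 24.32
eef_pos: [0.5526, -0.0286, 0.1822]
tool_rot: [-3.141, 0.001, 0.347]
contact_force: [0.7, 0.6, -0.0]
width: 0.0341
```

```bash
python3 look.py H
python3 - <<'E'
from h import *
import pickle
c=pickle.load(open("topH.pkl","rb"))
cv2.imwrite("pics/tH.png",cv2.resize(c["color"][200:280,205:285],None,fx=7,fy=7,interpolation=cv2.INTER_CUBIC)[...,::-1])
P,m=cloud(c); 
q=P[m&(abs(P[...,2]-.062)<.003)&(np.hypot(P[...,0]-.457,P[...,1]-.224)<.08)]
(cx,cy),(a,b),an=cv2.minAreaRect(q[:,:2].astype(np.float32)*1000); print("cover",len(q),cx,cy,a,b,an)
q=P[m&(P[...,2]>.028)&(P[...,2]<.042)&(np.hypot(P[...,0]-.457,P[...,1]-.224)<.12)]
(cx,cy),(a,b),an=cv2.minAreaRect(q[:,:2].astype(np.float32)*1000); print("housing",len(q),cx,cy,a,b,an)
E
```

```text
24.325 [ 0.5526067  -0.0286165   0.18221967] [-3.14059632e+00  1.19022393e-03  3.46667950e-01] [ 0.66261813  0.55807707 -0.01439192] [-0.0316967  -0.07737101  0.02367773]
cover 554 456.6962890625 225.7709197998047 127.75873565673828 70.1856689453125 19.959636688232422
housing 582 456.3688659667969 224.0233612060547 170.4399871826172 97.00523376464844 19.534677505493164
```

View pics/tH.png

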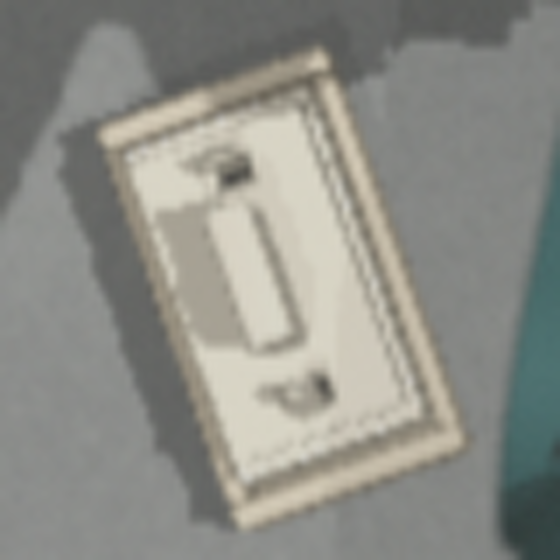

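The hook heads are within about 0.3 mm of where they stood straight at the start. The cover is centred and level in the seat, and the gripper is clear of everything. Handing in.

```bash
python3 -c "
from rig import *
print(close_job(), get_state()['time'])"
```

```text
the job is handed in; nothing more can be done
the job is handed in; nothing more can be done
```

The cream two-window cover is on the wash station. Both hooks look clicked and the gripper has let go; I handed the job in at about 24.5 s. No verdict came back.

- **Grip:** On the first lift the camera showed the real fingertips about 37 mm above the reported TCP, so the grip held only the top of the rib. I set the cover back on free bench at (0.60, 0.08), confirmed this with a gentle downward probe that met nothing, and regripped deeper before going on.
- **Pressing:** The wrist force rose to about 6 N, fell to about 4.5 N, then dropped sharply near TCP z = 0.034 m, which I took as the click. It then rose by about 5 N per mm on the gasket, to a highest reading of about 11 N. Force is only read at the end of each move call, so shorter peaks would not show.
- **Sideways force:** After the click there was a sideways force of about 4.5 N. I moved the tool about 1.5 mm against it, which took it down to about 2 N, and then released.
- **Last checks:**
  - The hook heads were within about 0.3 mm of where they stood straight at the start.
  - The cover's middle was within 2 mm of the housing's and under 0.5° off its length.
  - The underside was about 56 mm up. The fit tilt was about 0.01 rad, with a similar slope seen before seating.
- **Not checked:** The contact force between cover and station cannot be read directly. I also did not re-measure the bystanders, but no move went near them.

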